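# Lay out tap parts in reverse order for reassembly

### The arm

A 6-joint arm with a two-finger parallel gripper is mounted at the origin on a cart in front of the work surface, level with it; the furniture and walls round the work are solid. World frame = base frame: x ahead of the robot, y to its left, z up, the work surface at z = 0. Lengths are in m, angles in degrees, forces in N, time in s.
With the tool pointing down it reaches from about 0.425 to 0.95 m from the base axis. Payload 3.5 kg.
Tool frame: the origin (TCP) lies at the very end of the fingers, on their centre line; the grasp point (between the pads) lies ctrl.grasp_offset behind it (ctrl.grasp_offset is the distance from the TCP to the grasp point, in m); x points along the fingers, z is the direction in which the jaws open and shut, and the axes are right-handed (so a half turn about x gives the same grasp; the last joint's range is limited). The gripper opens to 85 mm and grips with 20 to 120 N. Pads are 22 mm wide; open, the fingers measure 114 mm over their backs; the gripper's body (76 mm by 85 mm) begins 54 mm behind the grasp point. The pads swing forward as they close: fully open they stand 13 mm farther back than shut.
Start: joints at [-8.594, 16.404, 90.338, -0, 73.258, -8.594], TCP at [0.675, 0, 0.231] pointing down, gripper open.
Joint ranges: [-158.93, 158.93], [-51.34, 127.21], [12.03, 142.37], [-87.48, 267.48], [13.55, 161.25], [-162.69, 162.69]. Speed limits (degrees/s): [159.86, 159.86, 180, 180, 180, 180].

### API

Orientations are given as [roll, pitch, yaw] about the fixed x, y, z axes, in that order (R = Rz(yaw) Ry(pitch) Rx(roll)).
In Python, from station import ctrl gives the robot as it stands. The module is installed in compiled form; this text tells all that it offers.
- The arm moves only by the tool apply_moves, never from a script. Its argument "moves" is a list of rows, each an object of numbers: "x", "y", "z": the shift along the world's x, y, z in m; "twist": the turn about the world's z in rad; "jaw": the opening, from 0 (shut) to 1 (fully open). A call has exactly 10 rows; each row shifts and turns the commanded pose from where the row before left it; what a row does not reach is not made up. A row lasts 1/8 s, in which the tool goes at most 62.5 mm and 10.7 degrees, less where a joint would pass 70% of its speed; a pose out of reach is approached as far as the arm can. A call is refused whole if a number of a shift passes 0.0625 or a number of a turn 0.188, either way. A call with a gripper value outside its range is refused whole. The fingers move at their own pace and stop on an object; the grip force is fixed at half the most. Time passes only in rows, so rows that do not move let the fingers close, or fill a call up. It gives the time, the measured TCP pose, the force and the opening at its end, in the units of the state.
- ctrl.state(): the state, without advancing time (a new reading comes with each control period).
- ctrl.get_image(name): name is "scene" or "side" or "wrist"; returns (picture, depth): 420x560x3 uint8, red, green, blue; 420x560 float32, m along the optical axis (not along the pixel's ray), 0 where there is no reading.
- ctrl.calibration(name): a dict with "fx", "fy", "cx", "cy" (pixels), "rvec" (rotation vector, rad) and "tvec" (3), from world to camera coordinates, as OpenCV has them; the wrist camera has in their place "hand_eye" (4x4, takes a point from camera to tool coordinates, whose origin is the TCP and whose axes are the tool frame's). Camera axes: x right, y down, z forward; pixel columns grow to the right and rows downward; lengths in m; the calibration is good to about 2 mm. A picture is of the moment at which its call begins: read the wrist's pose just before it. calibration takes no time and is no camera call.
- ctrl.hand_in(): hands the job in, once; it reports no verdict.
The state is a dict: "time": time; "joints": joint angles; "joint_vel": joint speeds; "effort": joint torques, N m; "eef_pos": TCP position; "tcp_rot": TCP orientation; "wrist_force": force on the tool from outside, world axes, zero at the start; "ft_torque": the same for the moment, N m; "grip_width": opening from 0.0 (shut) to 1.0 (fully open).
Only numpy, scipy, OpenCV 4.12 (cv2) and the standard library are available. Lean on these libraries where they do the work, as an engineer would, in place of code of your own. Each camera call takes 0.05 s, during which the arm holds its last target.

### The job

The four parts of a dismantled tap stand in a row of black dishes in the order in which they came off, the row running away from the robot. Move all four to the empty wooden assembly rack in reverse order, so that the part now nearest the robot ends in the farthest bay and the farthest part in the nearest bay. Each part must stand upright on the floor in the middle of its own bay; do not tip any part over on the way.

Things in the scene. Friction and masses are not known exactly. Their poses are not given: they have to be found in the camera images.
- spindle: tap spindle, mass about 90 g: brass foot disc 36 mm across and 10 mm high, 22 mm collar to 18 mm height, then a slim steel stem 18 mm in diameter up to 60 mm, with an 11 mm square end up to 73 mm height. From above the slimmest and tallest part. Grip it by the round stem, between 25 and 58 mm height. Stands upright: z axis up, origin at the centre of its underside. Starts in one of the four dishes; any dish may hold it.
- nut: brass hexagon gland nut, mass about 120 g, 36 mm across flats (41.6 mm over corners), 36 mm high plus a 33 mm round collar up to 40 mm height, with a dark bore on top. Its x axis is square to one pair of flats, so the flats face 0, 60 and 120 degrees from its x axis. Grip it across two flats, between 10 and 36 mm height. Stands upright: z axis up, origin at the centre of its underside. Starts in one of the four dishes; any dish may hold it.
- cover: round steel cover, mass about 110 g: flange disc 52 mm across and 7 mm high, a 38 mm step to 13 mm, then a round boss 26 mm in diameter up to 48 mm height. Grip it by the boss, between 16 and 47 mm height. Stands upright: z axis up, origin at the centre of its underside. Starts in one of the four dishes; any dish may hold it.
- cross_handle: steel cross-shaped tap handle, mass about 120 g: four round arms along its x and y axes, 56 mm tip to tip and 10 mm thick, between 5 and 15 mm height, round a hub 30 mm in diameter to 16 mm and 24 mm in diameter from there to its top at 50 mm height (white button on top). Grip it by the hub above the arms, between 18 and 48 mm height. Stands upright: z axis up, origin at the centre of its underside. Starts in one of the four dishes; any dish may hold it.
- dish_a: plain black square parts dish, fixed on the order board, 70 x 70 mm outside, 10 mm high, walls 3 mm. Origin at the centre of its underside. The four dishes are identical; this is the one in which the spindle stands at the start. It never moves, so it keeps that part's place in the row.
- dish_b: plain black square parts dish, fixed on the order board, 70 x 70 mm outside, 10 mm high, walls 3 mm. Origin at the centre of its underside. The four dishes are identical; this is the one in which the nut stands at the start. It never moves, so it keeps that part's place in the row.
- dish_c: plain black square parts dish, fixed on the order board, 70 x 70 mm outside, 10 mm high, walls 3 mm. Origin at the centre of its underside. The four dishes are identical; this is the one in which the cover stands at the start. It never moves, so it keeps that part's place in the row.
- dish_d: plain black square parts dish, fixed on the order board, 70 x 70 mm outside, 10 mm high, walls 3 mm. Origin at the centre of its underside. The four dishes are identical; this is the one in which the cross handle stands at the start. It never moves, so it keeps that part's place in the row.
- order_board: the first rack: a flat plywood board 304 x 84 x 8 mm, fixed, with the four black dishes in a row on it. Origin at the centre of its underside; its x axis runs along the row, away from the robot. The dishes' centres are at x = -111, -37, +37, +111 mm (y = 0); the parts in them stand on the dish floors, 11 mm above the origin. It stands either left or right of the robot's midline.
- rack: the empty assembly rack: a brown wooden tray 301 x 79 mm, fixed, with four open square bays in a row. Origin at the centre of its underside; its x axis runs along the row, away from the robot. The bays' centres are at x = -111, -37, +37, +111 mm (y = 0), each 69 x 69 mm inside, floor 6 mm above the origin, walls 5 mm thick with tops 12 mm above the origin. It stands on the other side from the order board.
Not all that is in view belongs to the job. Leave any green look-alike of the cover alone. Leave any green look-alike of the nut alone.

How it is judged:
By the outcome, as a careful person would: the job done as asked, in the order asked, and still so for the second after the job is handed in, with the robot touching nothing.
It also fails if it takes over 112 s, if anything falls off the work surface, if the arm or the gripper's body presses on something with over 40 N, if the wrist force passes 120 N, or if a joint passes its speed limit or range.

## Working session

There is one attempt and no reset: what is moved stays moved. The work goes in short steps, Python scripts to look and compute and a tool call to move; the robot and the scene stay as the last step left them, time stands still between calls to the robot, and variables do not carry over. Pictures are saved under pics/ and viewed, and the job is handed in when it is done.

Besides the shell and the picture viewer there is one more tool, called after "Call:" as name([rows], argument=value, ...), one row to a line, values as JSON. apply_moves: Moves the arm, as the interface text tells. Its arguments: {"type":"object","properties":{"moves":{"type":"array"}},"required":["moves"]}

```bash
mkdir -p pics; cat > h.py <<'E'
from station import ctrl
import numpy as np, cv2
from scipy.spatial.transform import Rotation as R
def cap(n,f):
    s=ctrl.state(); p,d=ctrl.get_image(n)
    cv2.imwrite(f'pics/{f}.png',p[:,:,::-1]); np.savez(f'pics/{f}.npz',p=p,d=d,pos=s['eef_pos'],rot=s['tcp_rot'])
    return p,d,s
def cloud(n,p,d,s):
    c=ctrl.calibration(n)
    v,u=np.mgrid[0:d.shape[0],0:d.shape[1]]
    P=np.stack([(u-c['cx'])/c['fx']*d,(v-c['cy'])/c['fy']*d,d],-1)
    if n=='wrist':
        H=np.array(c['hand_eye']); P=P@H[:3,:3].T+H[:3,3]
        Rt=R.from_euler('xyz',s['tcp_rot'],degrees=True).as_matrix()
        return P@Rt.T+np.array(s['eef_pos'])
    Rm=cv2.Rodrigues(np.array(c['rvec'],float))[0]
    return (P-np.array(c['tvec']).ravel())@Rm
E
python3 - <<'E'
from h import *
s=ctrl.state(); print(s, ctrl.grasp_offset)
for n in ['scene','side','wrist']: cap(n,n+'0'); print(ctrl.calibration(n))
E
```

```text
{'time': 0.0, 'joints': array([-8.59556877e+00,  1.64547969e+01,  9.04247884e+01, -1.57848416e-04,
        7.32577782e+01, -8.59212946e+00]), 'joint_vel': array([ 0.00071623, -0.01502761,  0.02034513, -0.03816109,  0.07306613,
        0.06682546]), 'effort': array([-1.79628755e-04, -4.05981302e+01, -2.92628127e+01, -1.54224781e-04,
        5.81841552e-03,  3.74769741e-06]), 'eef_pos': array([6.74331011e-01, 1.15891116e-04, 2.29912678e-01]), 'tcp_rot': array([171.47087424,  89.86263641, 171.46748058]), 'wrist_force': array([-0.66060643,  0.26515785,  0.04617541]), 'ft_torque': array([ 0.01259852, -0.01203775, -0.02141876]), 'grip_width': 1.0001143539474464} 0.0187
{'fx': 413.7853554708694, 'fy': 413.7853554708694, 'cx': 286.7566143668503, 'cy': 208.16184502762354, 'rvec': array([ 1.88959272, -0.85732897,  0.54298087]), 'tvec': array([-0.37739125,  0.20886178,  0.70886957])}
{'fx': 438.4176941782473, 'fy': 438.4176941782473, 'cx': 282.9985273775932, 'cy': 208.95270388246652, 'rvec': array([ 0.06155734, -2.61307486,  1.71127743]), 'tvec': array([0.55510489, 0.07003619, 1.0516848 ])}
{'fx': 346.4634440246188, 'fy': 346.4634440246188, 'cx': 274.70578112706454, 'cy': 207.76675128612155, 'hand_eye': array([[-6.23936490e-05, -3.27398717e-01,  9.44886277e-01,
        -1.42632285e-01],
       [ 1.11347038e-04, -9.44886275e-01, -3.27398709e-01,
         8.49302434e-02],
       [ 9.99999992e-01,  8.47826878e-05,  9.54097799e-05,
         7.76838954e-04],
       [ 0.00000000e+00,  0.00000000e+00,  0.00000000e+00,
         1.00000000e+00]])}
```

View pics/scene0.png

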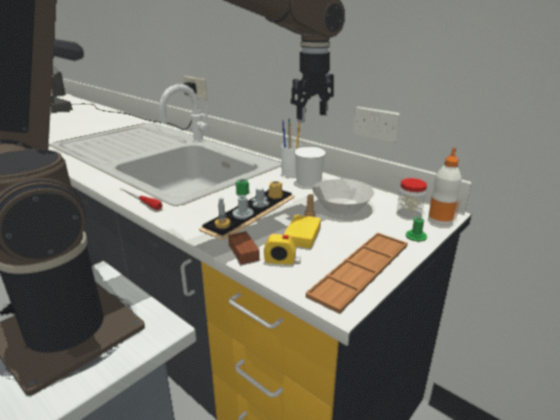

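View pics/side0.png

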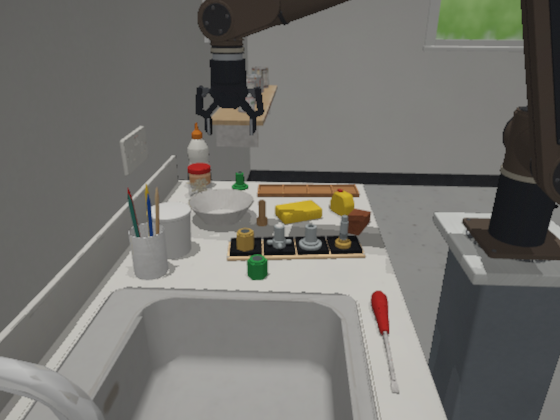

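View pics/wrist0.png

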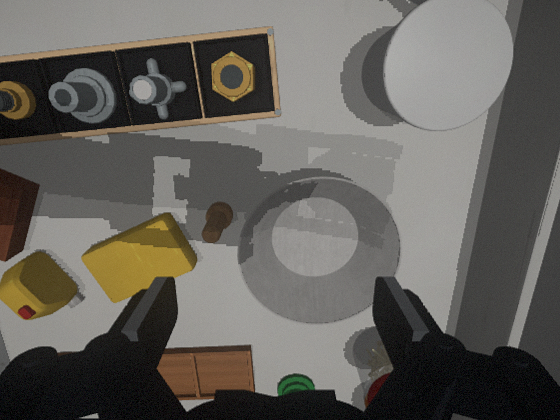

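The order in the row, near to far, is spindle, cover, cross handle, nut. In the wrist image they sit at about (10,100), (80,95), (155,90) and (232,77). The board is on the left and the rack on the right. The green look-alikes are clear of both. Next I measure positions.

```bash
cat > m.py <<'E'
from h import *
def rect(pts):
    (c,wh,a)=cv2.minAreaRect((pts[:,:2]*1000).astype(np.float32)); return np.round(c,1),np.round(wh,1),round(a,2)
def ld(n):
    z=np.load(f'pics/{n}.npz'); s=dict(eef_pos=z['pos'],tcp_rot=z['rot']); return z['p'],z['d'],s
E
python3 - <<'E'
from m import *
for n in ['scene','side','wrist']:
    p,d,s=ld(n+'0'); C=cloud(n,p,d,s)
    X,Y,Z=C[...,0],C[...,1],C[...,2]
    ok=(d>0)&(X>.35)&(X<.95)&(abs(Y)<.45)
    t=ok&(abs(Z)<.02); print(n,'table z',np.median(Z[t]))
    # topdown height map
    im=np.zeros((480,640,3),np.uint8); m=ok&(Z>-.03)&(Z<.13)
    u=((.45-Y[m])*700).astype(int); v=((.98-X[m])*700).astype(int)
    k=(u>=0)&(u<640)&(v>=0)&(v<480)
    o=np.argsort(Z[m][k]); im[v[k][o],u[k][o]]=p[m][k][o][:,::-1]
    cv2.imwrite(f'pics/top_{n}.png',cv2.dilate(im,np.ones((2,2))))
    bd=ok&(Y>.05)&(Y<.40)&(Z>.005)&(Z<.025)
    hsv=cv2.cvtColor(p,cv2.COLOR_RGB2HSV)
E
```

```text
scene table z -0.001619238796568079
side table z -7.233590585435463e-05
wrist table z 0.0003809105571329907
```

```bash
python3 -c "
import cv2,numpy as np
a=[cv2.imread(f'pics/top_{n}.png') for n in ['side','wrist']]
b=np.vstack([cv2.resize(x,(400,300)) for x in a]);c=cv2.resize(cv2.imread('pics/top_scene.png'),(400,300))
cv2.imwrite('pics/top.png',np.hstack([b,np.vstack([c,c*0])]))"
```

```text
(no output)
```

View pics/top.png

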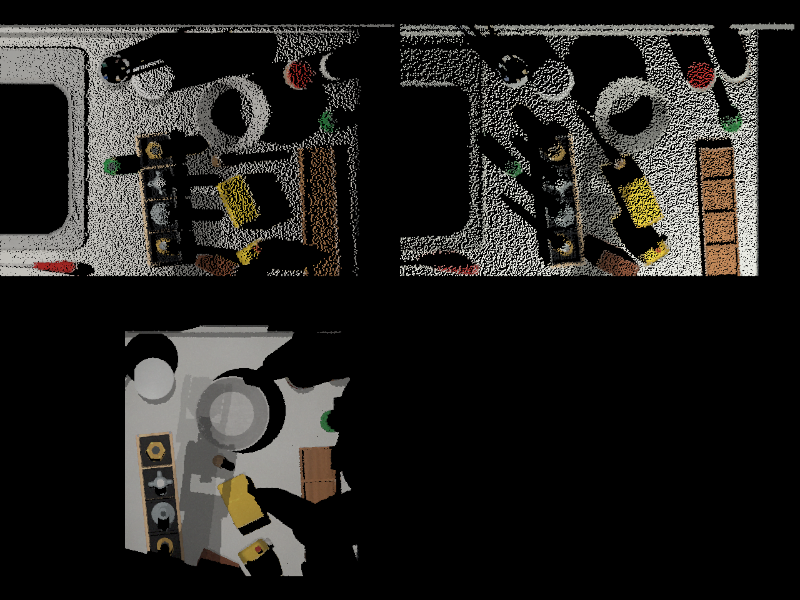

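```bash
python3 - <<'E'
from m import *
np.set_printoptions(precision=4,suppress=True)
for n in ['scene','side','wrist']:
    p,d,s=ld(n+'0'); C=cloud(n,p,d,s); X,Y,Z=C[...,0],C[...,1],C[...,2]
    hsv=cv2.cvtColor(p,cv2.COLOR_RGB2HSV)
    # tall stuff in board region
    ok=(d>0)&(X>.4)&(X<.85)&(Y>.17)&(Y<.30)
    tall=(ok&(Z>.022)&(Z<.10)).astype(np.uint8)
    k,l,st,ce=cv2.connectedComponentsWithStats(tall)
    for i in range(1,k):
        if st[i,4]<15: continue
        q=C[l==i]; zt=np.percentile(q[:,2],98); t=q[q[:,2]>zt-.004]
        g=hsv[l==i].mean(0)
        print(n,'obj',st[i,4],'top',round(zt,4),'xy',t[:,:2].mean(0),'bbox mid',(t[:,:2].max(0)+t[:,:2].min(0))/2,'ext',np.ptp(t[:,:2],0),g.astype(int), ce[i].astype(int))
    # rack
    rk=(d>0)&(Y<-.02)&(Y>-.3)&(X>.35)&(X<.85)&(Z>-.003)&(Z<.02)&(hsv[...,1]>110)&(hsv[...,0]<20)
    k,l,st,ce=cv2.connectedComponentsWithStats(cv2.morphologyEx(rk.astype(np.uint8),cv2.MORPH_CLOSE,np.ones((5,5))))
    for i in range(1,k):
        if st[i,4]>300:
            print(n,'rack',rect(C[(l==i)&rk]),rect(C[(l==i)&rk&(Z>.009)]),st[i,4],ce[i])
    bd=(d>0)&(X>.38)&(X<.85)&(Y>.15)&(Y<.32)&(Z>.004)&(Z<.025)&((hsv[...,1]>60)&(hsv[...,0]<25)|(hsv[...,2]<60))
    k,l,st,ce=cv2.connectedComponentsWithStats(bd.astype(np.uint8))
    i=1+st[1:,4].argmax(); print(n,'board',rect(C[l==i]),st[i,4],ce[i])
E
```

```text
scene obj 287 top 0.0957 xy [0.8045 0.2004] bbox mid [0.8118 0.197 ] ext [0.0554 0.0532] [ 48  11 156] [286 155]
scene obj 110 top 0.0387 xy [0.5966 0.192 ] bbox mid [0.5958 0.1935] ext [0.0315 0.032 ] [ 65 113 119] [241 183]
scene rack (array([ 497.1, -269.8]), array([291.2,  61.8]), 0.37) (array([ 495.6, -271.1]), array([280.6,  54.5]), 2.71) 2158 [354.5806 267.6251]
scene board (array([380.8, 283. ]), array([0., 0.]), 0.0) 1 [161. 202.]
side obj 1244 top 0.0955 xy [0.813 0.209] bbox mid [0.8186 0.1997] ext [0.062  0.0517] [ 26  11 134] [148 249]
side obj 265 top 0.04 xy [0.6007 0.1958] bbox mid [0.6007 0.1937] ext [0.0309 0.0352] [ 68 141 104] [256 261]
side rack (array([ 524.1, -265.3]), array([234.5,  69.2]), 0.03) (array([ 530.2, -265.1]), array([222.6,  63.4]), 3.17) 706 [295.772  191.4773]
side board (array([382.5, 301.3]), array([35.7,  4.9]), 89.5) 60 [373.   301.85]
wrist rack (array([393.4, -58.4]), array([84. ,  2.1]), 64.38) (array([393.3, -58.7]), array([83.5,  2.1]), 64.38) 596 [ 24.5134 221.5889]
wrist rack (array([ 581.2, -267.6]), array([128.4,  66.4]), 0.74) (array([ 586.9, -268.6]), array([116.3,  66.3]), 1.8) 3547 [206.6823 367.3569]Traceback (most recent call last):
  File "<stdin>", line 23, in <module>
ValueError: attempt to get argmax of an empty sequence
```

```bash
cat > meas.py <<'E'
from m import *
np.set_printoptions(precision=4,suppress=True)
def parts(n,f):
    p,d,s=ld(f); C=cloud(n,p,d,s); X,Y,Z=C[...,0],C[...,1],C[...,2]
    hsv=cv2.cvtColor(p,cv2.COLOR_RGB2HSV)
    ok=(d>0)&(X>.36)&(X<.72)&(Y>.04)&(Y<.145)
    tall=(ok&(Z>.03)&(Z<.10)).astype(np.uint8)
    k,l,st,ce=cv2.connectedComponentsWithStats(tall)
    for i in range(1,k):
        if st[i,4]<15: continue
        q=C[l==i]; zt=np.percentile(q[:,2],95); t=q[q[:,2]>zt-.003]
        print(n,'obj',st[i,4],'top',round(zt,4),'bbox mid',(t[:,:2].max(0)+t[:,:2].min(0))/2,'ext',np.ptp(t[:,:2],0), ce[i].astype(int))
    bd=ok&(Z>.004)&(Z<.025)&((hsv[...,1]>50)&(hsv[...,0]<25)|(hsv[...,2]<60))
    k,l,st,ce=cv2.connectedComponentsWithStats(bd.astype(np.uint8))
    i=1+st[1:,4].argmax(); print(n,'board',rect(C[l==i]),st[i,4],ce[i])
if __name__=='__main__':
    for n in ['scene','side','wrist']: parts(n,n+'0')
E
python3 meas.py
```

```text
scene obj 129 top 0.0495 bbox mid [0.6342 0.0939] ext [0.0321 0.0323] [274 185]
scene obj 109 top 0.0591 bbox mid [0.5582 0.0829] ext [0.0236 0.0243] [259 193]
scene obj 122 top 0.0572 bbox mid [0.4883 0.0777] ext [0.0273 0.0234] [241 202]
scene obj 146 top 0.0805 bbox mid [0.4134 0.0741] ext [0.0111 0.0108] [220 208]
scene board (array([521. ,  80.9]), array([303.1,  78.8]), 5.19) 983 [245.7162 214.2136]
side obj 178 top 0.0819 bbox mid [0.4186 0.0739] ext [0.013  0.0152] [343 226]
side obj 167 top 0.0608 bbox mid [0.5625 0.0848] ext [0.0203 0.0231] [278 231]
side obj 169 top 0.0587 bbox mid [0.4926 0.0772] ext [0.0223 0.0276] [309 230]
side obj 224 top 0.0507 bbox mid [0.6379 0.096 ] ext [0.0316 0.0311] [244 234]
side board (array([525.7,  88.5]), array([299.5,  82. ]), 5.79) 1973 [295.521  248.3036]
wrist obj 1589 top 0.0523 bbox mid [0.6372 0.0945] ext [0.0322 0.031 ] [232  75]
wrist obj 885 top 0.0622 bbox mid [0.5624 0.0839] ext [0.0231 0.0227] [147  88]
wrist obj 1163 top 0.0601 bbox mid [0.4921 0.0777] ext [0.0257 0.0256] [70 96]
wrist obj 223 top 0.045 bbox mid [0.4257 0.0723] ext [0.0058 0.0131] [  5 100]
wrist board (array([532.5,  84.9]), array([289.6,  83.8]), 5.67) 18052 [142.5885  83.0925]
```

Call:
apply_moves([
  {"x":-0.018,"y":-0.031,"twist":-0.184,"jaw":1},
  {"x":-0.018,"y":-0.031,"twist":-0.184,"jaw":1},
  {"x":-0.018,"y":-0.031,"twist":-0.184,"jaw":1},
  {"x":-0.018,"y":-0.031,"twist":-0.184,"jaw":1},
  {"x":-0.018,"y":-0.031,"twist":-0.184,"jaw":1},
  {"x":-0.018,"y":-0.031,"twist":-0.184,"jaw":1},
  {"x":-0.018,"y":-0.031,"twist":-0.184,"jaw":1},
  {"x":-0.018,"y":-0.031,"twist":-0.184,"jaw":1},
  {"jaw":1},
  {"jaw":1},
])

```text
schema error: expected keys x, y, z, twist, jaw
```

```bash
python3 - <<'E'
from m import *
p,d,s=cap('wrist','w1'); print(s['eef_pos'],s['tcp_rot'],s['joints'],s['time'])
C=cloud('wrist',p,d,s); X,Y,Z=C[...,0],C[...,1],C[...,2]
hsv=cv2.cvtColor(p,cv2.COLOR_RGB2HSV)
rk=(d>0)&(Y<-.15)&(Y>-.35)&(X>.3)&(X<.7)&(Z>-.003)&(Z<.02)&(hsv[...,1]>110)&(hsv[...,0]<20)
print(rect(C[rk]),rect(C[rk&(Z>.009)]),[round(float(np.median(Z[rk&(Z<.009)])),4)])
E
```

```text
[6.74485820e-01 1.06402448e-04 2.30217350e-01] [170.91333575  89.8919562  170.91080957] [-8.59479198e+00  1.64454545e+01  9.04040514e+01  9.73549543e-04
  7.32585339e+01 -8.59254712e+00] 0.15
(array([ 517.2, -278.8]), array([255.5,  80.1]), 2.89) (array([ 587.2, -275.2]), array([115.2,  80.1]), 2.96) [0.006]
```

View pics/w1.png

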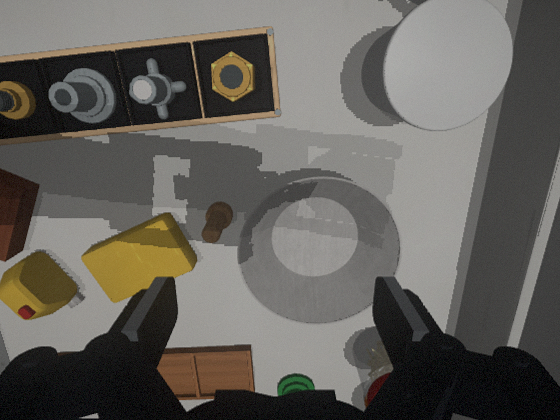

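All keys are needed in every row, so I'll resend.

Call:
apply_moves([
  {"x":-0.018,"y":-0.031,"z":0,"twist":-0.184,"jaw":1},
  {"x":-0.018,"y":-0.031,"z":0,"twist":-0.184,"jaw":1},
  {"x":-0.018,"y":-0.031,"z":0,"twist":-0.184,"jaw":1},
  {"x":-0.018,"y":-0.031,"z":0,"twist":-0.184,"jaw":1},
  {"x":-0.018,"y":-0.031,"z":0,"twist":-0.184,"jaw":1},
  {"x":-0.018,"y":-0.031,"z":0,"twist":-0.184,"jaw":1},
  {"x":-0.018,"y":-0.031,"z":0,"twist":-0.184,"jaw":1},
  {"x":-0.018,"y":-0.031,"z":0,"twist":-0.184,"jaw":1},
  {"x":0,"y":0,"z":0,"twist":0,"jaw":1},
  {"x":0,"y":0,"z":0,"twist":0,"jaw":1},
])

```text
time: 1.45
eef_pos: [0.5311, -0.2476, 0.2312]
tcp_rot: [172.8, 90.0, 88.5]
wrist_force: [0.1, 0.6, 0.4]
grip_width: 0.998
```

```bash
python3 - <<'E'
from m import *
p,d,s=cap('wrist','w2'); print(s['eef_pos'],s['tcp_rot'],s['joints'],s['time'])
C=cloud('wrist',p,d,s); X,Y,Z=C[...,0],C[...,1],C[...,2]
hsv=cv2.cvtColor(p,cv2.COLOR_RGB2HSV)
rk=(d>0)&(Y<-.15)&(Y>-.35)&(X>.3)&(X<.7)&(Z>-.003)&(Z<.02)&(hsv[...,1]>110)&(hsv[...,0]<20)
print(rect(C[rk]),rect(C[rk&(Z>.009)]),[round(float(np.median(Z[rk&(Z<.009)])),4)])
E
```

```text
[ 0.5310798  -0.24755678  0.23116636] [172.75673915  89.96384792  88.49048127] [-3.49208807e+01  5.28253073e+00  1.03191814e+02  3.18135317e-02
  7.15455649e+01  4.93353014e+01] 1.45
(array([ 492.5, -237. ]), array([299.7, 165.8]), 2.86) (array([ 492.5, -237. ]), array([299.7, 165.8]), 2.86) [0.0059]
```

View pics/w2.png

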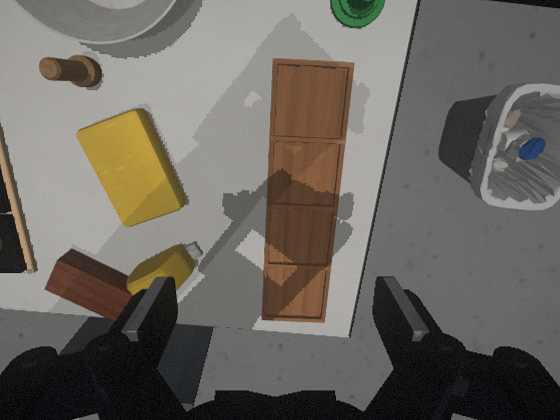

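The whole rack is visible, with corners at about (275,60), (354,63), (262,319) and (326,322). I'll fit it.

```bash
python3 - <<'E'
from m import *
from scipy.optimize import minimize
p,d,s=ld('w2')
C=cloud('wrist',p,d,s); X,Y,Z=C[...,0],C[...,1],C[...,2]
hsv=cv2.cvtColor(p,cv2.COLOR_RGB2HSV)
rk=(d>0)&(Z>.002)&(Z<.02)&(hsv[...,1]>90)&(hsv[...,0]<20)
k,l,st,ce=cv2.connectedComponentsWithStats(rk.astype(np.uint8)); i=l[150,310]; m=l==i
print(rect(C[m]),rect(C[m&(Z>.009)]),np.median(Z[m&(Z<.009)]),np.median(Z[m&(Z>.009)]))
t=(d>0)&(hsv[...,1]<40)&(abs(Z)<.01)&(Y<-.05); print('table',np.median(Z[t]))
q=C[m]; 
for a in (2.,2.5,2.86,3.2):
    u=np.deg2rad(a); e=q[:,:2]@np.array([[np.cos(u),-np.sin(u)],[np.sin(u),np.cos(u)]])
    lo,hi=np.percentile(e,.5,0),np.percentile(e,99.5,0); print(a,hi-lo,(lo+hi)/2)
E
```

```text
(array([ 494.5, -280.9]), array([300.5,  78.2]), 2.91) (array([ 494.5, -280.9]), array([300.5,  78.2]), 2.91) 0.005947332885290396 0.011792057660314395
table -7.178219789916174e-05
2.0 [0.29611439 0.07879725] [ 0.48549005 -0.29764791]
2.5 [0.29609057 0.07751981] [ 0.48289145 -0.30201506]
2.86 [0.29613567 0.07713463] [ 0.48097497 -0.30519196]
3.2 [0.29621235 0.07716007] [ 0.47910404 -0.30815624]
```

Call:
apply_moves([
  {"x":0,"y":0.055,"z":0,"twist":0,"jaw":1},
  {"x":0,"y":0.055,"z":0,"twist":0,"jaw":1},
  {"x":0,"y":0.055,"z":0,"twist":0,"jaw":1},
  {"x":0,"y":0.055,"z":0,"twist":0,"jaw":1},
  {"x":0,"y":0.055,"z":0,"twist":0,"jaw":1},
  {"x":0,"y":0.055,"z":0,"twist":0,"jaw":1},
  {"x":0,"y":0,"z":0,"twist":0,"jaw":1},
  {"x":0,"y":0,"z":0,"twist":0,"jaw":1},
  {"x":0,"y":0,"z":0,"twist":0,"jaw":1},
  {"x":0,"y":0,"z":0,"twist":0,"jaw":1},
])

```text
time: 2.75
eef_pos: [0.5311, 0.0809, 0.2313]
tcp_rot: [-65.0, 90.0, -149.5]
wrist_force: [0.5, 0.0, 0.3]
grip_width: 0.999
```

```bash
python3 - <<'E'
from meas import *
p,d,s=cap('wrist','w3'); print(s['eef_pos'],s['tcp_rot'],s['joints'],s['time'])
parts('wrist','w3')
E
```

```text
[0.5311 0.0809 0.2313] [ -65.0294   89.9935 -149.4703] [ -2.1604  -1.0484 109.7046  -0.0037  71.3493  82.2817] 2.75
wrist obj 1602 top 0.0522 bbox mid [0.6372 0.0946] ext [0.0322 0.0319] [271  60]
wrist obj 607 top 0.0624 bbox mid [0.5624 0.0843] ext [0.0229 0.0228] [275 148]
wrist obj 709 top 0.0601 bbox mid [0.4923 0.0777] ext [0.0253 0.0249] [274 218]
wrist obj 594 top 0.0843 bbox mid [0.4184 0.074 ] ext [0.0151 0.0141] [271 286]
wrist board (array([527. ,  84.3]), array([300.9,  83.8]), 5.66) 15965 [270.0128 148.3862]
```

View pics/w3.png

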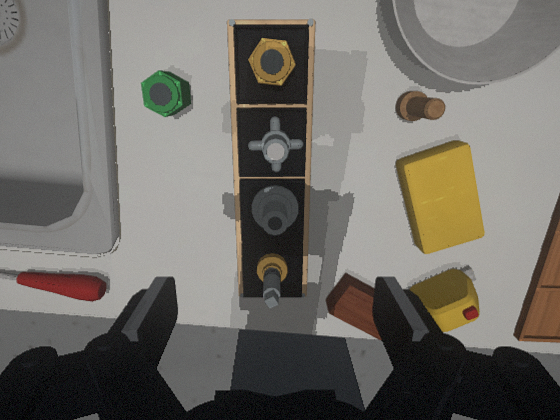

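The nut is at about (271,60), the cross handle at (275,148), the cover at (275,205) and the spindle at (271,285). Jaws are across the row. I'll pick the spindle first.

Call:
apply_moves([
  {"x":-0.038,"y":-0.002,"z":-0.02,"twist":0,"jaw":1},
  {"x":-0.038,"y":-0.002,"z":-0.03,"twist":0,"jaw":1},
  {"x":-0.0366,"y":-0.003,"z":-0.03,"twist":0,"jaw":1},
  {"x":0,"y":0,"z":-0.03,"twist":0,"jaw":1},
  {"x":0,"y":0,"z":-0.03,"twist":0,"jaw":1},
  {"x":0,"y":0,"z":-0.03,"twist":0,"jaw":1},
  {"x":0,"y":0,"z":-0.025,"twist":0,"jaw":1},
  {"x":0,"y":0,"z":0,"twist":0,"jaw":1},
  {"x":0,"y":0,"z":0,"twist":0,"jaw":1},
  {"x":0,"y":0,"z":0,"twist":0,"jaw":1},
])

```text
time: 4.05
eef_pos: [0.4197, 0.0748, 0.0377]
tcp_rot: [81.3, 89.8, -3.1]
wrist_force: [0.5, 0.5, -0.6]
grip_width: 0.999
```

```bash
python3 - <<'E'
from m import *
p,d,s=cap('wrist','w4'); print(s['eef_pos'],s['tcp_rot'],s['joints'],s['time'])
c=ctrl.calibration('wrist'); H=np.array(c['hand_eye'])
v,u=np.mgrid[0:420,0:560]; P=np.stack([(u-c['cx'])/c['fx']*d,(v-c['cy'])/c['fy']*d,d],-1)@H[:3,:3].T+H[:3,3]
for (a,b) in [(165,282),(160,300),(385,282),(390,300)]: print((a,b),P[b,a])
f=(d>0)&(P[...,0]>-.04)&(abs(P[...,1])<.012)&(abs(P[...,2])>.03)&(abs(P[...,2])<.07)
for sg in (1,-1):
    g=f&(P[...,2]*sg>0); print(sg,P[g][:,0].max(),np.percentile(P[g],[1,99],axis=0))
E
```

```text
[0.41965611 0.07483925 0.03772856] [81.25375397 89.83080505 -3.10202381] [-3.58120689e+00 -3.56343452e-02  1.31742187e+02  1.90038180e-03
  4.81242585e+01  8.07733044e+01] 4.05
(165, 282) [-0.02163507  0.01201912 -0.04416415]
(160, 300) [-0.03111769  0.01004122 -0.04340993]
(385, 282) [-0.02123719  0.0117713   0.04379412]
(390, 300) [-0.03367052  0.01175435  0.04188442]
1 0.03970099872290561 [[-0.03950747 -0.0114766   0.0306202 ]
 [ 0.03884384  0.0119567   0.06938236]]
-1 0.04019354313009843 [[-0.03955954 -0.01154889 -0.06925236]
 [ 0.03886563  0.01194597 -0.03062545]]
```

View pics/w4.png

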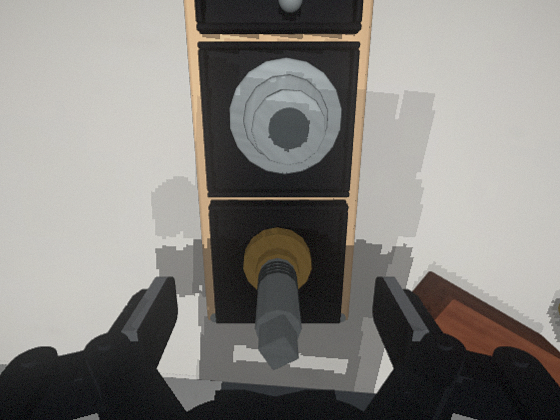

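The jaws straddle the spindle; its stem is centred between the pads at about (277,258) to (280,350). Closing now.

Call:
apply_moves([
  {"x":0,"y":0,"z":0,"twist":0,"jaw":0},
  {"x":0,"y":0,"z":0,"twist":0,"jaw":0},
  {"x":0,"y":0,"z":0,"twist":0,"jaw":0},
  {"x":0,"y":0,"z":0,"twist":0,"jaw":0},
  {"x":0,"y":0,"z":0,"twist":0,"jaw":0},
  {"x":0,"y":0,"z":0,"twist":0,"jaw":0},
  {"x":0,"y":0,"z":0,"twist":0,"jaw":0},
  {"x":0,"y":0,"z":0,"twist":0,"jaw":0},
  {"x":0,"y":0,"z":0.01,"twist":0,"jaw":0},
  {"x":0,"y":0,"z":0.02,"twist":0,"jaw":0},
])

```text
time: 5.35
eef_pos: [0.4173, 0.0751, 0.066]
tcp_rot: [-99.8, 89.8, 175.9]
wrist_force: [0.8, -0.2, -1.1]
grip_width: 0.19
```

```bash
python3 - <<'E'
from m import *
p,d,s=cap('wrist','w5'); print(s)
c=ctrl.calibration('wrist'); H=np.array(c['hand_eye'])
v,u=np.mgrid[0:420,0:560]; P=np.stack([(u-c['cx'])/c['fx']*d,(v-c['cy'])/c['fy']*d,d],-1)@H[:3,:3].T+H[:3,3]
for z in range(-40,41,4):
    g=(d>0)&(abs(P[...,2]-z/1000)<.001)&(P[...,0]<.03)&(P[...,0]>-.06); 
    if g.any(): print(z, P[g][P[g][:,0].argmax()])
E
```

```text
{'time': 5.35, 'joints': array([-3.56787167e+00, -3.53028913e+00,  1.31323852e+02,  1.84505703e-03,
        5.23568906e+01,  8.07756702e+01]), 'joint_vel': array([ -0.03409959, -19.82146123,  -4.16711386,   0.04065995,
        22.23728426,  -0.02922675]), 'effort': array([ 1.06479690e-02, -1.98549485e+01, -2.34699869e+01, -1.27167092e-03,
       -1.88751086e-01,  2.56722711e-05]), 'eef_pos': array([0.41732746, 0.07508123, 0.06604314]), 'tcp_rot': array([-99.77955107,  89.84953906, 175.87577829]), 'wrist_force': array([ 0.76388414, -0.20676794, -1.05825007]), 'ft_torque': array([-0.03131198, -0.02057187, -0.0479195 ]), 'grip_width': 0.1902490713203196}
-40 [-0.04576263  0.01215198 -0.03927071]
-36 [-0.04410949  0.01211143 -0.0350732 ]
-32 [-0.04461651  0.01248753 -0.03254323]
-28 [-0.0415818   0.00733103 -0.02821394]
-24 [-0.03951259  0.00743344 -0.02439946]
-20 [-0.00653618  0.00795547 -0.01934213]
-16 [ 0.02406822  0.00845598 -0.01549717]
-12 [ 0.02495586  0.01322473 -0.0112372 ]
-8 [ 0.0251924   0.01539693 -0.00806629]
-4 [ 0.02486274  0.01666186 -0.00334155]
0 [ 0.02465479  0.01730845 -0.00021252]
4 [0.02483871 0.01667158 0.00396009]
8 [0.02402554 0.0153195  0.00707568]
12 [0.02469255 0.01276765 0.01133517]
16 [0.02463454 0.00703248 0.01569366]
20 [-0.00633257  0.00733367  0.01935107]
24 [-0.03927079  0.00682062  0.02357028]
28 [-0.04206579  0.00769689  0.02751872]
32 [-0.04464061  0.01249745  0.03230157]
36 [-0.04441116  0.0123266   0.03641985]
40 [-0.04694454  0.01185299  0.03901611]
```

View pics/w5.png

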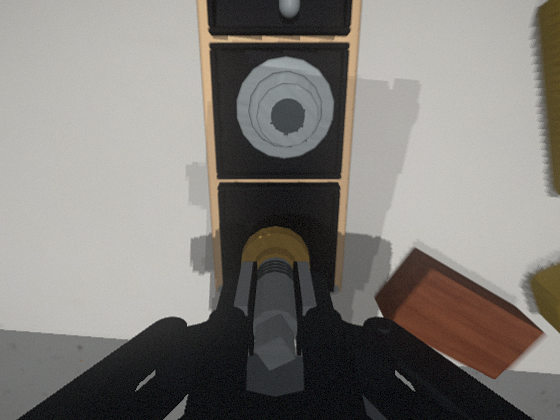

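The spindle is held, with its disc clear of the dish. I'm carrying it to the farthest bay at about (0.605, -0.275).

Call:
apply_moves([
  {"x":0,"y":0,"z":0.045,"twist":0,"jaw":0},
  {"x":0.01,"y":-0.02,"z":0.035,"twist":0,"jaw":0},
  {"x":0.025,"y":-0.046,"z":0,"twist":0,"jaw":0},
  {"x":0.027,"y":-0.05,"z":0,"twist":0,"jaw":0},
  {"x":0.027,"y":-0.05,"z":0,"twist":0,"jaw":0},
  {"x":0.027,"y":-0.05,"z":0,"twist":0,"jaw":0},
  {"x":0.027,"y":-0.05,"z":0,"twist":0,"jaw":0},
  {"x":0.025,"y":-0.05,"z":0,"twist":0,"jaw":0},
  {"x":0.019,"y":-0.0344,"z":0,"twist":0,"jaw":0},
  {"x":0,"y":0,"z":-0.02,"twist":0,"jaw":0},
])

```text
time: 6.65
eef_pos: [0.6073, -0.2789, 0.1279]
tcp_rot: [49.7, 89.7, -34.8]
wrist_force: [-0.4, -0.1, -1.3]
grip_width: 0.194
```

Call:
apply_moves([
  {"x":0,"y":0,"z":-0.03,"twist":0,"jaw":0},
  {"x":0,"y":0,"z":-0.02,"twist":0,"jaw":0},
  {"x":0,"y":0,"z":-0.015,"twist":0,"jaw":0},
  {"x":0,"y":0,"z":-0.01,"twist":0,"jaw":0},
  {"x":0,"y":0,"z":-0.008,"twist":0,"jaw":0},
  {"x":0,"y":0,"z":0,"twist":0,"jaw":0},
  {"x":0,"y":0,"z":0,"twist":0,"jaw":0},
  {"x":0,"y":0,"z":0,"twist":0,"jaw":0},
  {"x":0,"y":0,"z":0,"twist":0,"jaw":0},
  {"x":0,"y":0,"z":0,"twist":0,"jaw":0},
])

```text
time: 7.9
eef_pos: [0.6055, -0.2754, 0.0435]
tcp_rot: [56.4, 90.0, -27.9]
wrist_force: [0.2, 0.1, -1.0]
grip_width: 0.195
```

```bash
python3 - <<'E'
from m import *
p,d,s=cap('wrist','w6'); print(s['eef_pos'],s['time'],s['joints'])
E
```

```text
[ 0.60545172 -0.27540541  0.0435406 ] 7.9 [-3.31854123e+01  2.66643235e+01  9.80978855e+01  1.76004968e-03
  5.52220820e+01  5.11549409e+01]
```

View pics/w6.png

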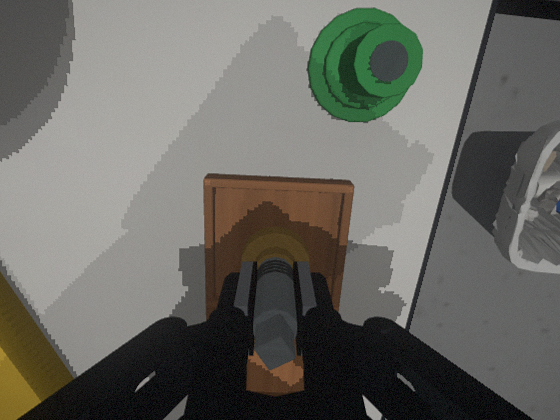

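Call:
apply_moves([
  {"x":0,"y":0,"z":-0.006,"twist":0,"jaw":0},
  {"x":0,"y":0,"z":-0.004,"twist":0,"jaw":0},
  {"x":0,"y":0,"z":-0.0018,"twist":0,"jaw":0},
  {"x":0,"y":0,"z":0,"twist":0,"jaw":0},
  {"x":0,"y":0,"z":0,"twist":0,"jaw":0},
  {"x":0,"y":0,"z":0,"twist":0,"jaw":0.3},
  {"x":0,"y":0,"z":0,"twist":0,"jaw":0.5},
  {"x":0,"y":0,"z":0,"twist":0,"jaw":0.7},
  {"x":0,"y":0,"z":0,"twist":0,"jaw":0.8},
  {"x":0,"y":0,"z":0,"twist":0,"jaw":0.8},
])

```text
time: 9.2
eef_pos: [0.6054, -0.2754, 0.0315]
tcp_rot: [53.3, 90.0, -31.0]
wrist_force: [0.1, -0.1, 0.6]
grip_width: 0.8
```

```bash
python3 - <<'E'
from m import *
p,d,s=cap('wrist','w7'); print(s['eef_pos'],s['time'],s['grip_width'])
E
```

```text
[ 0.60541208 -0.27537461  0.03154256] 9.2 0.7998762916279823
```

View pics/w7.png

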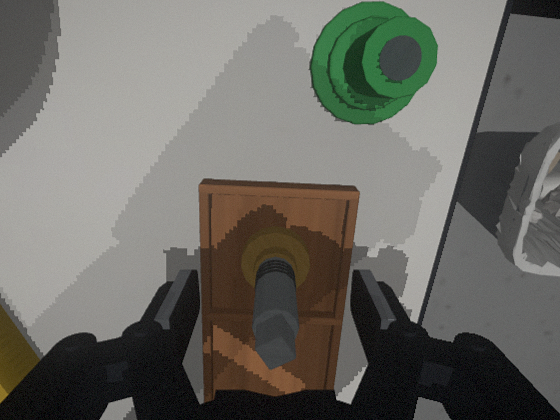

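The spindle stands in the middle of the farthest bay. Next is the cover.

Call:
apply_moves([
  {"x":0,"y":0,"z":0.03,"twist":0,"jaw":0.8},
  {"x":0,"y":0,"z":0.05,"twist":0,"jaw":1},
  {"x":0,"y":0,"z":0.045,"twist":0,"jaw":1},
  {"x":-0.0161,"y":0.05,"z":0,"twist":0,"jaw":1},
  {"x":-0.0161,"y":0.05,"z":0,"twist":0,"jaw":1},
  {"x":-0.0161,"y":0.05,"z":0,"twist":0,"jaw":1},
  {"x":-0.0161,"y":0.05,"z":0,"twist":0,"jaw":1},
  {"x":-0.0161,"y":0.05,"z":0,"twist":0,"jaw":1},
  {"x":-0.0161,"y":0.0515,"z":0,"twist":0,"jaw":1},
  {"x":-0.0165,"y":0.0515,"z":0,"twist":0,"jaw":1},
])

```text
time: 10.5
eef_pos: [0.4916, 0.0791, 0.1568]
tcp_rot: [88.8, 89.9, 4.5]
wrist_force: [1.7, 0.8, 0.2]
grip_width: 1.002
```

Call:
apply_moves([
  {"x":0,"y":0,"z":-0.04,"twist":0,"jaw":1},
  {"x":0,"y":0,"z":-0.035,"twist":0,"jaw":1},
  {"x":0,"y":0,"z":-0.025,"twist":0,"jaw":1},
  {"x":0,"y":0,"z":-0.015,"twist":0,"jaw":1},
  {"x":0,"y":0,"z":-0.012,"twist":0,"jaw":1},
  {"x":0,"y":0,"z":0,"twist":0,"jaw":1},
  {"x":0,"y":0,"z":0,"twist":0,"jaw":1},
  {"x":0,"y":0,"z":0,"twist":0,"jaw":1},
  {"x":0,"y":0,"z":0,"twist":0,"jaw":1},
  {"x":0,"y":0,"z":0,"twist":0,"jaw":1},
])

```text
time: 11.75
eef_pos: [0.4925, 0.0776, 0.0298]
tcp_rot: [82.3, 90.0, -2.0]
wrist_force: [1.0, -0.6, 0.2]
grip_width: 1.003
```

```bash
python3 - <<'E'
from m import *
p,d,s=cap('wrist','w8'); print(s['eef_pos'],s['time'],s['grip_width'])
E
```

```text
[0.49246535 0.07762068 0.02982233] 11.75 1.0025079821995788
```

View pics/w8.png

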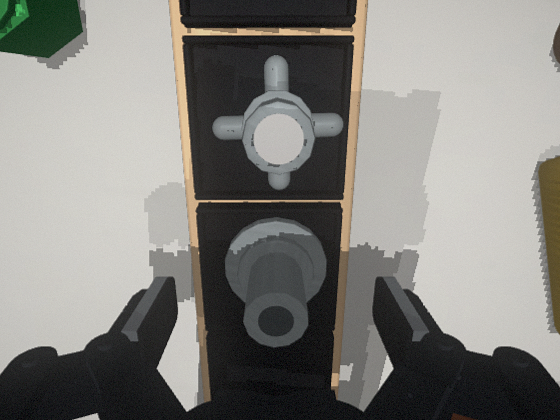

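The cover's boss, at about (276,318), is centred between the pads. Closing and lifting.

Call:
apply_moves([
  {"x":0,"y":0,"z":0,"twist":0,"jaw":0},
  {"x":0,"y":0,"z":0,"twist":0,"jaw":0},
  {"x":0,"y":0,"z":0,"twist":0,"jaw":0},
  {"x":0,"y":0,"z":0,"twist":0,"jaw":0},
  {"x":0,"y":0,"z":0,"twist":0,"jaw":0},
  {"x":0,"y":0,"z":0,"twist":0,"jaw":0},
  {"x":0,"y":0,"z":0,"twist":0,"jaw":0},
  {"x":0,"y":0,"z":0.01,"twist":0,"jaw":0},
  {"x":0,"y":0,"z":0.02,"twist":0,"jaw":0},
  {"x":0,"y":0,"z":0,"twist":0,"jaw":0},
])

```text
time: 13.05
eef_pos: [0.4934, 0.0776, 0.0611]
tcp_rot: [82.0, 89.8, -2.3]
wrist_force: [-0.1, 0.1, -0.4]
grip_width: 0.284
```

```bash
python3 - <<'E'
from m import *
p,d,s=cap('wrist','w9'); print(s['eef_pos'],s['time'],s['grip_width'])
E
```

```text
[0.49340805 0.07760852 0.06105854] 13.05 0.2841382847724602
```

View pics/w9.png

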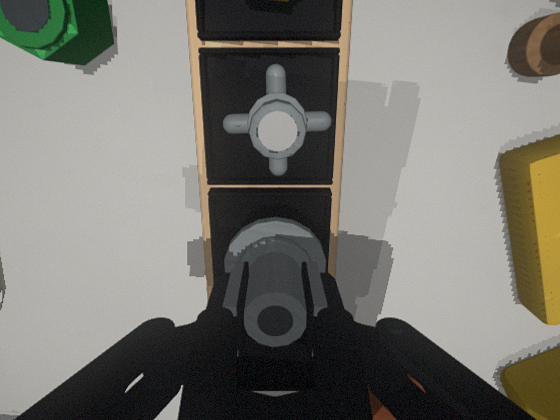

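Call:
apply_moves([
  {"x":0,"y":0,"z":0.045,"twist":0,"jaw":0},
  {"x":0.002,"y":-0.02,"z":0.035,"twist":0,"jaw":0},
  {"x":0.005,"y":-0.045,"z":0,"twist":0,"jaw":0},
  {"x":0.006,"y":-0.052,"z":0,"twist":0,"jaw":0},
  {"x":0.006,"y":-0.052,"z":0,"twist":0,"jaw":0},
  {"x":0.006,"y":-0.052,"z":0,"twist":0,"jaw":0},
  {"x":0.006,"y":-0.052,"z":0,"twist":0,"jaw":0},
  {"x":0.005,"y":-0.05,"z":0,"twist":0,"jaw":0},
  {"x":0.0032,"y":-0.0337,"z":0,"twist":0,"jaw":0},
  {"x":0,"y":0,"z":-0.02,"twist":0,"jaw":0},
])

```text
time: 14.35
eef_pos: [0.5321, -0.2821, 0.1199]
tcp_rot: [44.0, 89.8, -40.5]
wrist_force: [0.6, -0.6, -1.3]
grip_width: 0.283
```

Call:
apply_moves([
  {"x":0,"y":0,"z":-0.03,"twist":0,"jaw":0},
  {"x":0,"y":0,"z":-0.025,"twist":0,"jaw":0},
  {"x":0,"y":0,"z":-0.015,"twist":0,"jaw":0},
  {"x":0,"y":0,"z":-0.01,"twist":0,"jaw":0},
  {"x":0,"y":0,"z":-0.005,"twist":0,"jaw":0},
  {"x":0,"y":0,"z":0,"twist":0,"jaw":0},
  {"x":0,"y":0,"z":0,"twist":0,"jaw":0},
  {"x":0,"y":0,"z":0,"twist":0,"jaw":0},
  {"x":0,"y":0,"z":0,"twist":0,"jaw":0},
  {"x":0,"y":0,"z":0,"twist":0,"jaw":0},
])

```text
time: 15.6
eef_pos: [0.5316, -0.2791, 0.0347]
tcp_rot: [50.5, 90.0, -33.9]
wrist_force: [-0.6, -0.5, -1.1]
grip_width: 0.284
```

```bash
python3 - <<'E'
from m import *
p,d,s=cap('wrist','w10'); print(s['eef_pos'],s['time'],s['grip_width'])
E
```

```text
[ 0.53155254 -0.27914684  0.03470556] 15.6 0.28447427087256355
```

View pics/w10.png

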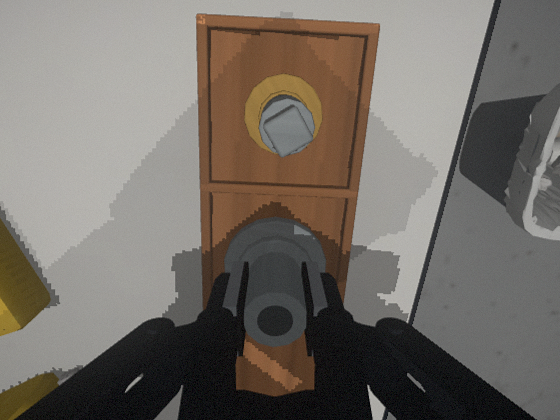

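Call:
apply_moves([
  {"x":0,"y":0,"z":-0.004,"twist":0,"jaw":0},
  {"x":0,"y":0,"z":-0.003,"twist":0,"jaw":0},
  {"x":0,"y":0,"z":-0.0023,"twist":0,"jaw":0},
  {"x":0,"y":0,"z":0,"twist":0,"jaw":0},
  {"x":0,"y":0,"z":0,"twist":0,"jaw":0},
  {"x":0,"y":0,"z":0,"twist":0,"jaw":0.4},
  {"x":0,"y":0,"z":0,"twist":0,"jaw":0.6},
  {"x":0,"y":0,"z":0,"twist":0,"jaw":0.8},
  {"x":0,"y":0,"z":0,"twist":0,"jaw":0.9},
  {"x":0,"y":0,"z":0,"twist":0,"jaw":0.9},
])

```text
time: 16.9
eef_pos: [0.5315, -0.2791, 0.0253]
tcp_rot: [54.6, 90.0, -29.7]
wrist_force: [0.6, -0.2, 0.2]
grip_width: 0.901
```

```bash
python3 - <<'E'
from m import *
p,d,s=cap('wrist','w11'); print(s['eef_pos'],s['time'],s['grip_width'],s['wrist_force'])
E
```

```text
[ 0.53151075 -0.27906934  0.02526351] 16.9 0.9011095171488565 [ 0.5504686  -0.16931607  0.15329275]
```

View pics/w11.png

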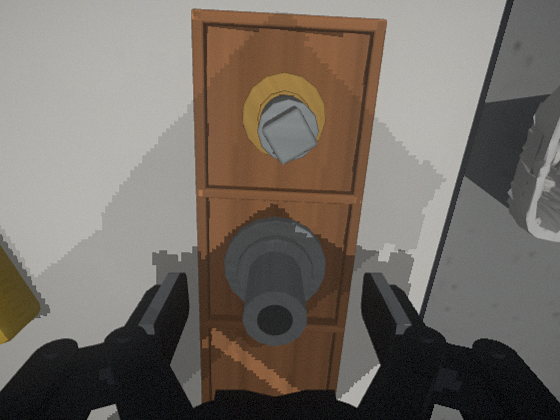

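The cover stands centred in its bay. Next is the cross handle.

Call:
apply_moves([
  {"x":0,"y":0,"z":0.03,"twist":0,"jaw":0.9},
  {"x":0,"y":0,"z":0.05,"twist":0,"jaw":1},
  {"x":0,"y":0,"z":0.035,"twist":0,"jaw":1},
  {"x":0.0044,"y":0.0519,"z":0,"twist":0,"jaw":1},
  {"x":0.0044,"y":0.0519,"z":0,"twist":0,"jaw":1},
  {"x":0.0044,"y":0.0519,"z":0,"twist":0,"jaw":1},
  {"x":0.0044,"y":0.0519,"z":0,"twist":0,"jaw":1},
  {"x":0.0044,"y":0.0519,"z":0,"twist":0,"jaw":1},
  {"x":0.0044,"y":0.0519,"z":0,"twist":0,"jaw":1},
  {"x":0.0044,"y":0.0519,"z":0,"twist":0,"jaw":1},
])

```text
time: 18.2
eef_pos: [0.5623, 0.086, 0.1404]
tcp_rot: [83.7, 90.0, -0.6]
wrist_force: [0.5, -0.0, -0.0]
grip_width: 1.004
```

Call:
apply_moves([
  {"x":0,"y":0,"z":-0.03,"twist":0,"jaw":1},
  {"x":0,"y":0,"z":-0.03,"twist":0,"jaw":1},
  {"x":0,"y":0,"z":-0.024,"twist":0,"jaw":1},
  {"x":0,"y":0,"z":-0.014,"twist":0,"jaw":1},
  {"x":0,"y":0,"z":-0.01,"twist":0,"jaw":1},
  {"x":0,"y":0,"z":0,"twist":0,"jaw":1},
  {"x":0,"y":0,"z":0,"twist":0,"jaw":1},
  {"x":0,"y":0,"z":0,"twist":0,"jaw":1},
  {"x":0,"y":0,"z":0,"twist":0,"jaw":1},
  {"x":0,"y":0,"z":0,"twist":0,"jaw":1},
])

```text
time: 19.45
eef_pos: [0.5624, 0.0842, 0.0325]
tcp_rot: [79.2, 90.0, -5.1]
wrist_force: [0.1, -0.0, 0.0]
grip_width: 1.002
```

```bash
python3 - <<'E'
from m import *
p,d,s=cap('wrist','w12'); print(s['eef_pos'],s['time'],s['grip_width'])
E
```

```text
[0.56242138 0.08422499 0.03250129] 19.45 1.0022291058947173
```

View pics/w12.png

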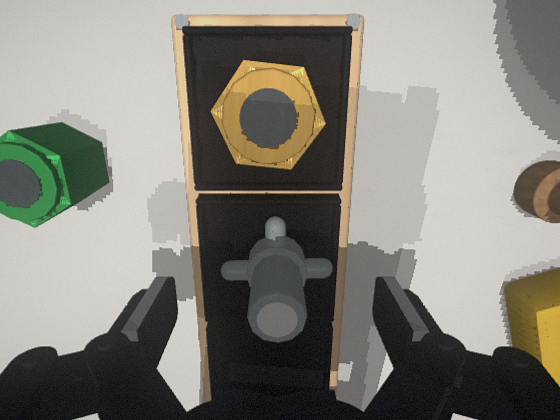

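The handle's hub is centred between the pads. The nut's corners point along the jaw axis at present, so its pick needs a twist of about 30°.

Call:
apply_moves([
  {"x":0,"y":0,"z":0,"twist":0,"jaw":0},
  {"x":0,"y":0,"z":0,"twist":0,"jaw":0},
  {"x":0,"y":0,"z":0,"twist":0,"jaw":0},
  {"x":0,"y":0,"z":0,"twist":0,"jaw":0},
  {"x":0,"y":0,"z":0,"twist":0,"jaw":0},
  {"x":0,"y":0,"z":0,"twist":0,"jaw":0},
  {"x":0,"y":0,"z":0,"twist":0,"jaw":0},
  {"x":0,"y":0,"z":0.01,"twist":0,"jaw":0},
  {"x":0,"y":0,"z":0.02,"twist":0,"jaw":0},
  {"x":0,"y":0,"z":0,"twist":0,"jaw":0},
])

```text
time: 20.75
eef_pos: [0.5642, 0.0842, 0.0651]
tcp_rot: [82.6, 89.7, -1.7]
wrist_force: [1.1, -0.5, -1.6]
grip_width: 0.26
```

```bash
python3 - <<'E'
from m import *
p,d,s=cap('wrist','w13'); print(s['eef_pos'],s['time'],s['grip_width'])
# nut orientation from w12: top-face hexagon (z~.047, h36) by color
p,d,s=ld('w12'); C=cloud('wrist',p,d,s); hsv=cv2.cvtColor(p,cv2.COLOR_RGB2HSV)
m=(d>0)&(C[...,2]>.043)&(C[...,2]<.056)&(abs(C[...,0]-.637)<.03)&(abs(C[...,1]-.0946)<.03)
q=C[m]; hull=cv2.convexHull((q[:,:2]*1000).astype(np.float32))[:,0]
best=[]
for a in np.arange(0,60,.5):
    w=[];cc=[]
    for k in range(3):
        t=np.deg2rad(a+60*k); e=hull@[np.cos(t),np.sin(t)]; w.append(np.ptp(e));cc.append((e.max()+e.min())/2)
    best.append((sum(w),a,w,cc))
b=min(best); A=[[np.cos(np.deg2rad(b[1]+60*k)),np.sin(np.deg2rad(b[1]+60*k))] for k in range(3)]
print(b[1],b[2],np.linalg.lstsq(np.array(A),np.array(b[3]),rcond=None)[0])
E
```

```text
[0.56423648 0.08420361 0.0650761 ] 20.75 0.2604847064081013
59.5 [np.float64(36.21095850785889), np.float64(36.17299862617534), np.float64(36.17538587629599)] [637.17607719  94.52178673]
```

View pics/w13.png

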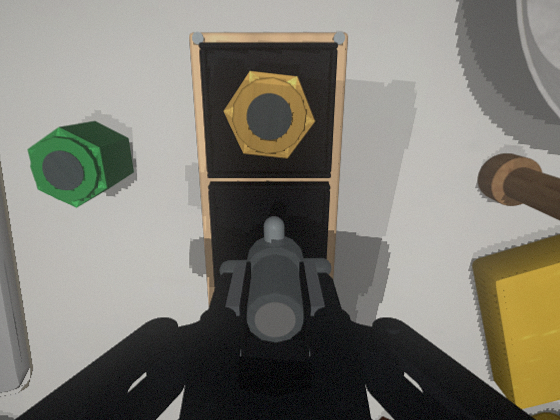

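The handle is held. Carrying it to the second bay.

Call:
apply_moves([
  {"x":0,"y":0,"z":0.045,"twist":0,"jaw":0},
  {"x":-0.006,"y":-0.02,"z":0.035,"twist":0,"jaw":0},
  {"x":-0.0134,"y":-0.047,"z":0,"twist":0,"jaw":0},
  {"x":-0.0151,"y":-0.053,"z":0,"twist":0,"jaw":0},
  {"x":-0.0151,"y":-0.053,"z":0,"twist":0,"jaw":0},
  {"x":-0.0151,"y":-0.053,"z":0,"twist":0,"jaw":0},
  {"x":-0.0151,"y":-0.053,"z":0,"twist":0,"jaw":0},
  {"x":-0.015,"y":-0.052,"z":0,"twist":0,"jaw":0},
  {"x":-0.01,"y":-0.0361,"z":0,"twist":0,"jaw":0},
  {"x":0,"y":0,"z":-0.02,"twist":0,"jaw":0},
])

```text
time: 22.05
eef_pos: [0.4577, -0.2865, 0.1238]
tcp_rot: [36.9, 89.7, -47.7]
wrist_force: [0.8, 0.9, -1.5]
grip_width: 0.261
```

Call:
apply_moves([
  {"x":0,"y":0,"z":-0.03,"twist":0,"jaw":0},
  {"x":0,"y":0,"z":-0.025,"twist":0,"jaw":0},
  {"x":0,"y":0,"z":-0.015,"twist":0,"jaw":0},
  {"x":0,"y":0,"z":-0.01,"twist":0,"jaw":0},
  {"x":0,"y":0,"z":-0.005,"twist":0,"jaw":0},
  {"x":0,"y":0,"z":0,"twist":0,"jaw":0},
  {"x":0,"y":0,"z":0,"twist":0,"jaw":0},
  {"x":0,"y":0,"z":0,"twist":0,"jaw":0},
  {"x":0,"y":0,"z":0,"twist":0,"jaw":0},
  {"x":0,"y":0,"z":0,"twist":0,"jaw":0},
])

```text
time: 23.3
eef_pos: [0.4575, -0.2829, 0.0374]
tcp_rot: [44.0, 90.0, -40.3]
wrist_force: [0.6, 0.1, -2.1]
grip_width: 0.262
```

```bash
python3 - <<'E'
from m import *
p,d,s=cap('wrist','w14'); print(s['eef_pos'],s['time'],s['grip_width'],s['joints'])
E
```

```text
[ 0.45754504 -0.28289403  0.03738101] 23.3 0.2620105071313359 [-4.25391228e+01  1.35149003e+01  1.16562679e+02  7.23445217e-04
  4.99081844e+01  4.18006131e+01]
```

View pics/w14.png

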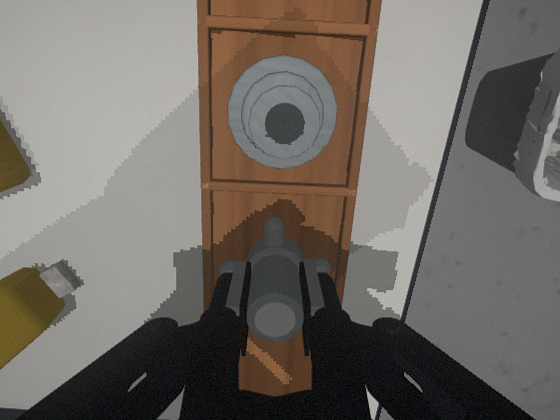

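Call:
apply_moves([
  {"x":0,"y":0,"z":-0.004,"twist":0,"jaw":0},
  {"x":0,"y":0,"z":-0.003,"twist":0,"jaw":0},
  {"x":0,"y":0,"z":-0.0024,"twist":0,"jaw":0},
  {"x":0,"y":0,"z":0,"twist":0,"jaw":0},
  {"x":0,"y":0,"z":0,"twist":0,"jaw":0},
  {"x":0,"y":0,"z":0,"twist":0,"jaw":0.4},
  {"x":0,"y":0,"z":0,"twist":0,"jaw":0.6},
  {"x":0,"y":0,"z":0,"twist":0,"jaw":0.8},
  {"x":0,"y":0,"z":0,"twist":0,"jaw":0.9},
  {"x":0,"y":0,"z":0,"twist":0,"jaw":0.9},
])

```text
time: 24.6
eef_pos: [0.4575, -0.2829, 0.0279]
tcp_rot: [47.2, 90.0, -37.1]
wrist_force: [0.1, -0.2, 0.1]
grip_width: 0.901
```

```bash
python3 - <<'E'
from m import *
p,d,s=cap('wrist','w15'); print(s['eef_pos'],s['time'],s['grip_width'],s['wrist_force'])
E
```

```text
[ 0.45752789 -0.2828807   0.02787661] 24.6 0.9011988849134044 [ 0.06470716 -0.15336481  0.13964163]
```

View pics/w15.png

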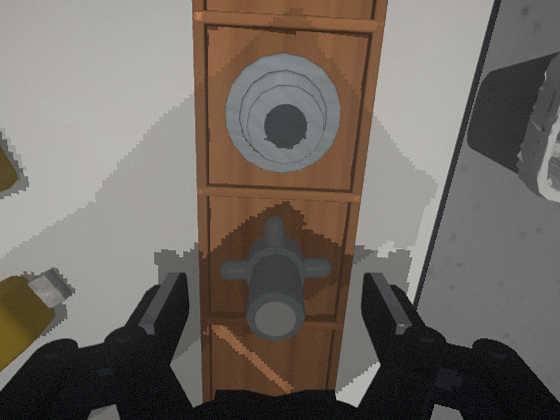

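The handle stands centred in the second bay. Next is the nut, with a twist of +23.9° to meet its flats.

Call:
apply_moves([
  {"x":0,"y":0,"z":0.045,"twist":0,"jaw":0.9},
  {"x":0,"y":0,"z":0.05,"twist":0,"jaw":1},
  {"x":0.0225,"y":0.0472,"z":0.02,"twist":0.052,"jaw":1},
  {"x":0.0225,"y":0.0472,"z":0,"twist":0.052,"jaw":1},
  {"x":0.0225,"y":0.0472,"z":0,"twist":0.052,"jaw":1},
  {"x":0.0225,"y":0.0472,"z":0,"twist":0.052,"jaw":1},
  {"x":0.0225,"y":0.0472,"z":0,"twist":0.052,"jaw":1},
  {"x":0.0225,"y":0.0472,"z":0,"twist":0.052,"jaw":1},
  {"x":0.0225,"y":0.0472,"z":0,"twist":0.052,"jaw":1},
  {"x":0.0222,"y":0.047,"z":0,"twist":0.052,"jaw":1},
])

```text
time: 25.9
eef_pos: [0.6377, 0.0962, 0.1428]
tcp_rot: [2.0, 90.0, -58.4]
wrist_force: [0.9, -0.9, 0.2]
grip_width: 0.999
```

Call:
apply_moves([
  {"x":0,"y":0,"z":-0.03,"twist":0,"jaw":1},
  {"x":0,"y":0,"z":-0.035,"twist":0,"jaw":1},
  {"x":0,"y":0,"z":-0.025,"twist":0,"jaw":1},
  {"x":0,"y":0,"z":-0.02,"twist":0,"jaw":1},
  {"x":0,"y":0,"z":-0.0149,"twist":0,"jaw":1},
  {"x":0,"y":0,"z":0,"twist":0,"jaw":1},
  {"x":0,"y":0,"z":0,"twist":0,"jaw":1},
  {"x":0,"y":0,"z":0,"twist":0,"jaw":1},
  {"x":0,"y":0,"z":0,"twist":0,"jaw":1},
  {"x":0,"y":0,"z":0,"twist":0,"jaw":1},
])

```text
time: 27.15
eef_pos: [0.6374, 0.0945, 0.0184]
tcp_rot: [63.3, 90.0, 2.7]
wrist_force: [-0.1, 0.4, -0.1]
grip_width: 1.002
```

```bash
python3 - <<'E'
from m import *
p,d,s=cap('wrist','w16'); print(s['eef_pos'],s['time'],s['grip_width'])
M=R.from_euler('xyz',s['tcp_rot'],degrees=True).as_matrix(); print('jaw dir',np.degrees(np.arctan2(M[1,2],M[0,2]))%180)
E
```

```text
[0.63741966 0.09453568 0.01837508] 27.15 1.0017760485167309
jaw dir 119.49222879275781
```

View pics/w16.png

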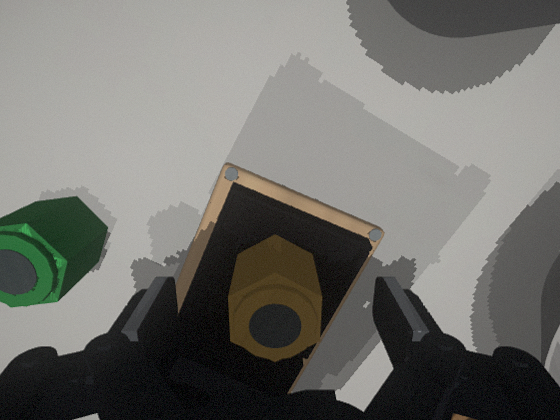

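The nut's flats are square to the jaws, with edges vertical at columns 230 and 321. The green nut is clear of the left finger.

Call:
apply_moves([
  {"x":0,"y":0,"z":0,"twist":0,"jaw":0},
  {"x":0,"y":0,"z":0,"twist":0,"jaw":0},
  {"x":0,"y":0,"z":0,"twist":0,"jaw":0},
  {"x":0,"y":0,"z":0,"twist":0,"jaw":0},
  {"x":0,"y":0,"z":0,"twist":0,"jaw":0},
  {"x":0,"y":0,"z":0,"twist":0,"jaw":0},
  {"x":0,"y":0,"z":0,"twist":0,"jaw":0},
  {"x":0,"y":0,"z":0.01,"twist":0,"jaw":0},
  {"x":0,"y":0,"z":0.02,"twist":0,"jaw":0},
  {"x":0,"y":0,"z":0,"twist":0,"jaw":0},
])

```text
time: 28.45
eef_pos: [0.6392, 0.0946, 0.0511]
tcp_rot: [60.3, 89.7, -0.2]
wrist_force: [-0.2, -0.7, -1.6]
grip_width: 0.411
```

```bash
python3 - <<'E'
from m import *
p,d,s=cap('wrist','w17'); print(s['eef_pos'],s['time'],s['grip_width'],s['wrist_force'])
E
```

```text
[0.63917493 0.09457933 0.05107776] 28.45 0.4114465751887191 [-0.23194709 -0.662685   -1.62482481]
```

View pics/w17.png

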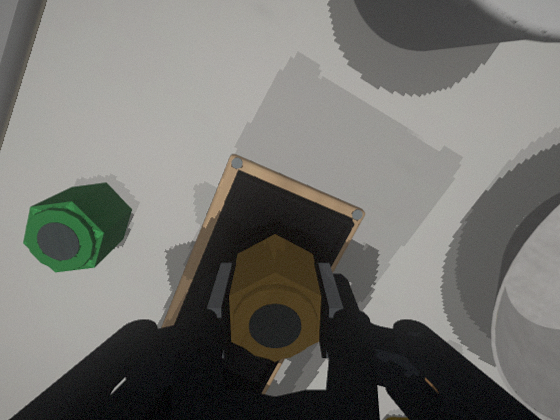

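Call:
apply_moves([
  {"x":0,"y":0,"z":0.045,"twist":0,"jaw":0},
  {"x":-0.015,"y":-0.022,"z":0.04,"twist":-0.058,"jaw":0},
  {"x":-0.031,"y":-0.047,"z":0,"twist":-0.058,"jaw":0},
  {"x":-0.031,"y":-0.047,"z":0,"twist":-0.058,"jaw":0},
  {"x":-0.031,"y":-0.047,"z":0,"twist":-0.058,"jaw":0},
  {"x":-0.031,"y":-0.047,"z":0,"twist":-0.058,"jaw":0},
  {"x":-0.031,"y":-0.047,"z":0,"twist":-0.058,"jaw":0},
  {"x":-0.031,"y":-0.047,"z":0,"twist":-0.058,"jaw":0},
  {"x":-0.031,"y":-0.047,"z":0,"twist":-0.058,"jaw":0},
  {"x":-0.0216,"y":-0.0301,"z":0,"twist":0,"jaw":0},
])

```text
time: 29.75
eef_pos: [0.3819, -0.2881, 0.1328]
tcp_rot: [-50.7, 90.0, -138.0]
wrist_force: [0.4, -0.1, -1.6]
grip_width: 0.41
```

Call:
apply_moves([
  {"x":0,"y":0,"z":0,"twist":0,"jaw":0},
  {"x":0,"y":0,"z":-0.03,"twist":0,"jaw":0},
  {"x":0,"y":0,"z":-0.03,"twist":0,"jaw":0},
  {"x":0,"y":0,"z":-0.025,"twist":0,"jaw":0},
  {"x":0,"y":0,"z":-0.015,"twist":0,"jaw":0},
  {"x":0,"y":0,"z":-0.01,"twist":0,"jaw":0},
  {"x":0,"y":0,"z":0,"twist":0,"jaw":0},
  {"x":0,"y":0,"z":0,"twist":0,"jaw":0},
  {"x":0,"y":0,"z":0,"twist":0,"jaw":0},
  {"x":0,"y":0,"z":0,"twist":0,"jaw":0},
])

```text
time: 31.0
eef_pos: [0.3839, -0.2869, 0.0235]
tcp_rot: [38.1, 89.9, -49.0]
wrist_force: [0.4, -1.1, -1.3]
grip_width: 0.415
```

```bash
python3 - <<'E'
from m import *
p,d,s=cap('wrist','w18'); print(s['eef_pos'],s['time'],s['grip_width'],s['joints'])
M=R.from_euler('xyz',s['tcp_rot'],degrees=True).as_matrix(); print('jaw dir',np.degrees(np.arctan2(M[1,2],M[0,2]))%180)
E
```

```text
[ 0.38386393 -0.28692597  0.02350339] 31.0 0.4151299041269766 [-4.89307892e+01  8.29562437e+00  1.24754187e+02 -1.42915606e-04
  4.68833206e+01  3.81624750e+01]
jaw dir 92.90681451220426
```

View pics/w18.png

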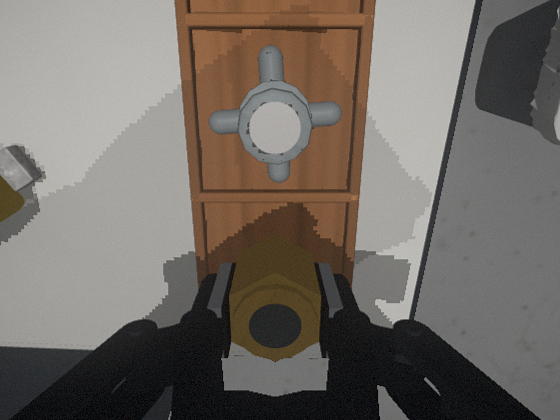

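Centred over the bay. I'll lower 9.5 mm and release.

Call:
apply_moves([
  {"x":0,"y":0,"z":-0.004,"twist":0,"jaw":0},
  {"x":0,"y":0,"z":-0.003,"twist":0,"jaw":0},
  {"x":0,"y":0,"z":-0.0022,"twist":0,"jaw":0},
  {"x":0,"y":0,"z":0,"twist":0,"jaw":0},
  {"x":0,"y":0,"z":0,"twist":0,"jaw":0},
  {"x":0,"y":0,"z":0,"twist":0,"jaw":0.5},
  {"x":0,"y":0,"z":0,"twist":0,"jaw":0.7},
  {"x":0,"y":0,"z":0,"twist":0,"jaw":0.9},
  {"x":0,"y":0,"z":0,"twist":0,"jaw":0.95},
  {"x":0,"y":0,"z":0,"twist":0,"jaw":0.95},
])

```text
time: 32.3
eef_pos: [0.3836, -0.2866, 0.0138]
tcp_rot: [48.4, 90.0, -38.7]
wrist_force: [-0.7, -0.1, -0.4]
grip_width: 0.949
```

Call:
apply_moves([
  {"x":0,"y":0,"z":0.02,"twist":0,"jaw":0.95},
  {"x":0,"y":0,"z":0.04,"twist":0,"jaw":0.95},
  {"x":0,"y":0,"z":0.05,"twist":0,"jaw":0.95},
  {"x":0.04,"y":0.01,"z":0.05,"twist":0,"jaw":0.95},
  {"x":0.05,"y":0.01,"z":0.05,"twist":0,"jaw":0.95},
  {"x":0.05,"y":0.01,"z":0,"twist":0,"jaw":0.95},
  {"x":0.01,"y":0.01,"z":0,"twist":0,"jaw":0.95},
  {"x":0,"y":0,"z":0,"twist":0,"jaw":0.95},
  {"x":0,"y":0,"z":0,"twist":0,"jaw":0.95},
  {"x":0,"y":0,"z":0,"twist":0,"jaw":0.95},
])

```text
time: 33.55
eef_pos: [0.5249, -0.2486, 0.2154]
tcp_rot: [-115.3, 90.0, 157.6]
wrist_force: [0.6, -0.7, 0.9]
grip_width: 0.946
```

```bash
python3 - <<'E'
from m import *
np.set_printoptions(precision=4,suppress=True)
p,d,s=cap('wrist','w19'); print(s['eef_pos'],s['time'],s['wrist_force'])
C=cloud('wrist',p,d,s); X,Y,Z=C[...,0],C[...,1],C[...,2]
hsv=cv2.cvtColor(p,cv2.COLOR_RGB2HSV)
rk=(d>0)&(Z>.003)&(Z<.02)&(hsv[...,1]>90)&(hsv[...,0]<20)&(Y<-.22)&(Y>-.34)
c,wh,a=rect(C[rk&(Z>.009)]); print('rack',c,wh,a)
u=np.deg2rad(2.91); Ro=np.array([[np.cos(u),-np.sin(u)],[np.sin(u),np.cos(u)]])
tall=((d>0)&(Z>.03)&(Z<.1)&(Y<-.22)&(Y>-.34)&(X>.3)&(X<.67)).astype(np.uint8)
k,l,st,ce=cv2.connectedComponentsWithStats(tall)
for i in range(1,k):
    if st[i,4]<50: continue
    q=C[l==i]; zt=np.percentile(q[:,2],95); t=q[q[:,2]>zt-.003]; m=(t[:,:2].max(0)+t[:,:2].min(0))/2
    print('top',round(zt,4),m,'rack frame mm',(m*1000-[494.5,-280.9])@Ro,ce[i].astype(int))
cap('scene','s19'); cap('side','d19')
E
```

```text
[ 0.5249 -0.2486  0.2154] 33.55 [ 0.5885 -0.6696  0.9097]
rack [ 494.9 -281. ] [299.   78.4] 2.92
top 0.0797 [ 0.6051 -0.2748] rack frame mm [110.7491   0.5211] [311  95]
top 0.0552 [ 0.5315 -0.2785] rack frame mm [37.0261  0.5073] [307 178]
top 0.0572 [ 0.458  -0.2825] rack frame mm [-36.5083   0.2711] [305 250]
top 0.0471 [ 0.3844 -0.2861] rack frame mm [-110.1976    0.3802] [303 308]
```

View pics/w19.png

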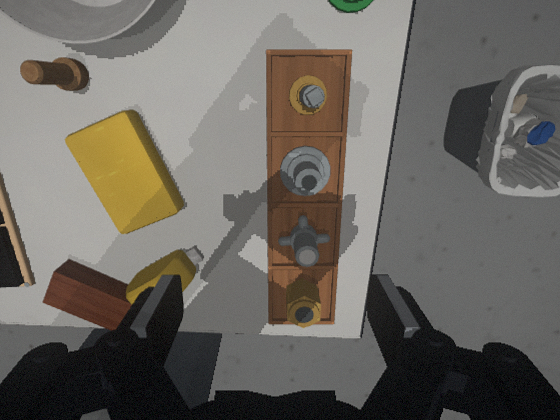

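View pics/s19.png

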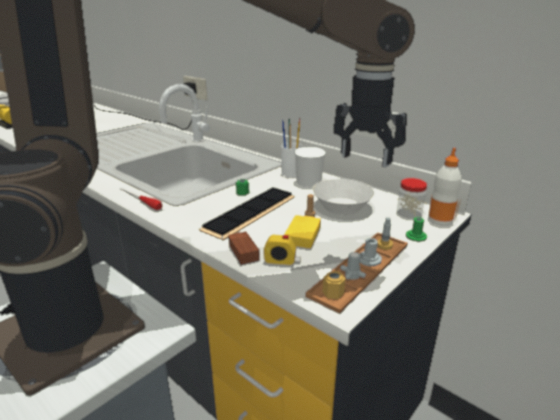

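All four parts stand upright and centred within about 1 mm, in reverse order, and the arm is clear of them. Handing in.

```bash
python3 -c "
from station import ctrl; print(ctrl.hand_in())"
```

```text
the job is handed in; nothing more can be done
None
```

The job is done and handed in at about 34 s on the robot's clock, well under the 112 s limit. All four parts are in the rack in reverse order. From nearest to farthest bay they are nut, cross handle, cover and spindle.

My last wrist-camera check put each part within about 1 mm of its bay centre. The height readings showed all four upright on the bay floors. The scene picture agrees: the dishes are empty, the green look-alikes were not touched, and the arm is clear of everything. No check failed or disagreed.

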